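# Set out a shop display by its price tickets

## Robot

A 6-joint arm with a two-finger parallel gripper is mounted at the origin on the work surface. World frame = base frame: x ahead of the robot, y to its left, z up, the work surface at z = 0. Lengths are in m, angles in degrees, forces in N, time in s.
With the tool pointing down it reaches from about 0.35 to 0.875 m from the base axis. Payload 4.2 kg.
Tool frame: the origin (TCP) lies on the centre line of the jaws, within the pads' length; the fingertips stand 25 mm ahead of it and the grasp point (between the pads) lies 6 mm ahead of it; z points along the fingers, y is the line along which they close (so a half turn about z gives the same grasp; the last joint's range is limited). The gripper opens to 87 mm and grips with 3 to 60 N. Pads are 19 mm wide; open, the fingers measure 117 mm over their backs; the gripper's body (75 mm by 190 mm) begins 51 mm behind the grasp point.
Start: joints at [78.587, 22.042, 0.453, 0, -68.411, -14.817], TCP at [0.276, 0.561, 0.248] pointing down, gripper open.
Joint ranges: [-179.83, 179.83], [-69.29, 118.12], [-61.27, 80.66], [-181.25, 117.63], [-171.15, -9.14], [-177.46, 177.46]. Speed limits (degrees/s): [159.86, 159.86, 180, 180, 180, 180].

## Interface

Orientations are given as a 3x3 rotation matrix whose columns are the frame's x, y, z axes.
In Python, from station import r gives the robot as it stands.
- The arm moves only by the tool move_arm, never from a script. Its argument "series" is a list of rows, each an object with "grip": the opening, from 0 (shut) to 1 (fully open); "xyz": the shift along the tool's x, y, z in mm, a list of three; "angular": the turn, a rotation vector about the tool's x, y, z in rad, a list of three. A call has 1 to 10 rows; each row is the pose to reach, as a shift and turn from the pose commanded when the call began, along the tool's axes at that moment; what a row does not reach only later rows make up. A row lasts 1/10 s, in which the tool goes at most 50 mm and 8.59 degrees, less where a joint would pass 70% of its speed; a pose out of reach is approached as far as the arm can. A call with a gripper value outside its range is refused whole. The fingers move at their own pace and stop on an object; the grip force is fixed at half the most. Time passes only in rows, so rows that repeat a pose let the fingers close. It gives the time, the measured TCP pose, the force, the opening and the grip force at its end, in the units of the state.
- r.sense(): the state, without advancing time (a new reading comes with each control period).
- r.capture(name): name is "side" or "top" or "wrist"; returns a dict with "img" (400x640x3 uint8, red, green, blue), "camera_matrix" (3x3 intrinsics, pixels), "rvec" (rotation vector, rad) and "tvec" (3), from world to camera coordinates, as OpenCV has them; the wrist camera has in their place "hand_eye" (4x4, takes a point from camera to tool coordinates, whose origin is the TCP and whose axes are the flange's). Camera axes: x right, y down, z forward; pixel columns grow to the right and rows downward; lengths in m; the calibration is good to about 2 mm. A picture is of the moment at which its call begins: read the wrist's pose just before it. There is no depth.
- r.finish_job(): hands the job in; it is judged then, once.
The state is a dict: "time_s": time; "joints": joint angles; "joint_velocities": joint speeds; "effort": joint torques, N m; "tcp_pos": TCP position; "ee_rot": TCP orientation; "wrist_force": force on the tool from outside, world axes, zero at the start; "moment": the same for the moment, N m; "gripper_width": opening from 0.0 (shut) to 1.0 (fully open); "gripper_force": force on a finger pad.
Only numpy, scipy, OpenCV 4.12 (cv2) and the standard library are available. Lean on these libraries where they do the work, as an engineer would, in place of code of your own. Each camera call takes 0.05 s, during which the arm holds its last target. There are 200 camera calls.

## Task

Set out the display on the white board, everything standing upright in one row on the blue line: the red can straight behind the orange price ticket, the drink carton straight behind the green ticket with a broad face square to the front, and the glass jar midway between the can and the carton. Put the flat yellow tin centrally on top of the red can. Set the jar down gently, don't tip any of the goods over, and leave the two bottles and the clipboard where they are.

Things in the scene. Friction and masses are not known exactly. Their poses are not given: they have to be found in the camera images.
- can_center (a point): Red food can with a paper band and bare steel ends: standing upright on the table at the start, loose cylinder, diameter 64, height 82, about 0.27 kg. Origin at the point on its axis half-way up; z up. Lengths in mm.
- tin_center (a point): Flat yellow fish tin with brass-coloured rims: standing upright on the table at the start, loose cylinder, diameter 64, height 34, about 0.13 kg. Origin at the point on its axis half-way up; z up. Lengths in mm.
- jar_center (a point): Amber glass jar with a paper label and a black lid: standing upright on the table at the start, loose, diameter 58, glass sides straight from the foot up to 60, then a lid of diameter 54, height 80 with the lid, about 0.22 kg, fragile. Origin at the point on its axis half-way up; z up. Lengths in mm.
- carton_center (a point): White and blue drink carton: standing upright on the table at the start, loose box, 46 deep (its x) by 62 wide (its y) by 96 high, with a blue screw cap of diameter 22 standing 8 above the top (cap 12 off centre along +y); about 0.28 kg. Origin at the centre of the box, half-way up its 96; x is normal to the two broad (62 wide) faces, z up. Lengths in mm.
- board: White display board lying fixed on the table, 12 thick, 350 long (its y) by 140 deep (its x), with a thin blue line along its whole length and a blue front edge. Origin on the blue line, half-way along it, at the board's underside (table level; the board's top is at z = 12); x points across the board from the front edge (at x = -75) to the back edge (at x = +65), y along the blue line. Lengths in mm.
- orange_ticket: Orange price ticket, a small leaning card fixed upright on the board along the front edge: 50 wide (its y, parallel to the blue line), about 16 deep, 23 high. Origin at the centre of its foot, on the board's top, 62 in front of the blue line; x points straight back across the board to the blue line. It stands 105 to one side of the board's middle, the other ticket 105 to the other side. Lengths in mm.
- green_ticket: Green price ticket, the same in size, origin and axes as the orange one, 210 from it along the board. Lengths in mm.
- cleaner_bottle: Bystander: yellow cleaner bottle with a blue cap, standing, diameter 68, height 200. Origin at the centre of its underside. Lengths in mm.
- oil_bottle: Bystander: green glass oil bottle with a green cap, standing, diameter 62, height 190. Origin at the centre of its underside. Lengths in mm.
- clipboard: Bystander: wooden clipboard with paper, pen and steel clip lying flat, 190 (its x) by 130 (its y), 14 high at the clip. Origin at the centre of its underside. Lengths in mm.
Things that resemble listed ones, but are neither listed nor needed, are in the scene too. Of the things that look like the part that bears tin_center, the smaller one is meant.

How it is judged (in metres and radians):
At the end, for the whole second after the job is handed in: Can, jar, carton upright on the board, centres within 15 mm of the blue line; can and carton within 15 mm of their tickets' middles; jar 85-125 mm from each, centre to centre; carton square within 10 deg; tin on the can within 10 mm; nothing tilted over 6 deg; all released and at rest (x of can_center in the frame of board between -0.015 and 0.015 m and z of can_center in the frame of board between 0.049 and 0.057 m and y of can_center in the frame of orange_ticket between -0.015 and 0.015 m and x of carton_center in the frame of board between -0.015 and 0.015 m and z of carton_center in the frame of board between 0.056 and 0.064 m and y of carton_center in the frame of green_ticket between -0.015 and 0.015 m and angle between the x axis of carton_center and the x axis of board, either way round below 0.17 rad and x of jar_center in the frame of board between -0.015 and 0.015 m and z of jar_center in the frame of board between 0.048 and 0.056 m and horizontal distance between jar_center and can_center between 0.085 and 0.125 m and horizontal distance between jar_center and carton_center between 0.085 and 0.125 m and horizontal distance between tin_center and can_center below 0.01 m and z of tin_center in the frame of board between 0.107 and 0.115 m and angle between each of can_center, tin_center, jar_center, carton_center's own z axis and vertical below 0.1 rad and linear speed of each of can, tin, jar, carton below 0.02 m/s); the robot touches nothing.
It fails at once if the yellow cleaner bottle is disturbed (moved more than 30 mm) (distance of cleaner_bottle from where it was at the start of the episode above 0.03 m).
It fails at once if the green oil bottle is disturbed (moved more than 30 mm) (distance of oil_bottle from where it was at the start of the episode above 0.03 m).
It fails at once if the clipboard is disturbed (moved more than 30 mm) (distance of clipboard from where it was at the start of the episode above 0.03 m).
It fails at once if one of the four goods is tipped over (more than 45 degrees) (angle between any of can_center, tin_center, jar_center, carton_center's own z axis and vertical above 0.785 rad).
It fails at once if the glass jar is dropped or banged onto the board (more than 60 N) (contact force between jar and board above 60 N).
It also fails if it takes over 99 s, if anything falls off the work surface, if the arm or the gripper's body presses on something with over 40 N, if the wrist force passes 120 N, or if a joint passes its speed limit or range.

## Working session

There is one attempt and no reset: what is moved stays moved. The work goes in short steps, Python scripts to look and compute and a tool call to move; the robot and the scene stay as the last step left them, time stands still between calls to the robot, and variables do not carry over. Pictures are saved under pics/ and viewed, at most 14 in all, crops included, and the job is handed in when it is done.

Besides the shell and the picture viewer there is one more tool, called after "Emit:" as a command line: name --argument value ..., lists and objects as JSON in quotes. move_arm: Moves the arm, as the interface text tells. Its arguments: {"type":"object","properties":{"series":{"type":"array"}},"required":["series"]}

```bash
ls; mkdir -p pics
python3 - <<'E'
from station import r
import cv2,numpy as np
s=r.sense();print(s)
for n in("top","side"):
    c=r.capture(n);cv2.imwrite(f"pics/{n}0.png",c["img"][:,:,::-1])
    R=cv2.Rodrigues(np.array(c["rvec"]))[0];print(n,c["camera_matrix"],"pos",-R.T@np.array(c["tvec"]).ravel(),R)
    np.savez(f"{n}.npz",K=c["camera_matrix"],rvec=c["rvec"],tvec=c["tvec"])
E
```

```text
pics
{'time_s': 0.0, 'joints': array([ 7.85873894e+01,  2.20911815e+01,  3.78755510e-01, -2.70663003e-02,
       -6.84107777e+01, -1.48184765e+01]), 'joint_velocities': array([-0.04807953,  0.00626459, -0.03444747, -0.02137355,  0.06158549,
        0.09139368]), 'effort': array([ 5.42653306e-04, -3.90661883e+01,  1.87398398e+01,  4.21961993e+00,
        1.08264835e-02, -2.04266053e-04]), 'tcp_pos': array([0.27597311, 0.56015765, 0.2464531 ]), 'ee_rot': array([[ 8.96941694e-01, -4.42148013e-01, -8.56050992e-04],
       [-4.42148824e-01, -8.96939426e-01, -2.02083778e-03],
       [ 1.25683524e-04,  2.19107560e-03, -9.99997592e-01]]), 'wrist_force': array([-0.42357642, -0.53341678, -0.28483386]), 'moment': array([-0.02703684, -0.06318176, -0.00801668]), 'gripper_force': 0.0, 'gripper_width': 1.0016709632673186}
top [[401.07683922   0.         312.3499505 ]
 [  0.         401.07683922 197.33294298]
 [  0.           0.           1.        ]] pos [0.4493457  0.00341016 1.19552548] [[ 0.00373665 -0.99995085 -0.00918325]
 [-0.99905454 -0.00333522 -0.04334633]
 [ 0.04331357  0.00933653 -0.9990179 ]]
side [[431.01568774   0.         316.26383122]
 [  0.         431.01568774 205.9392485 ]
 [  0.           0.           1.        ]] pos [ 0.13463811 -0.81281186  0.7091518 ] [[ 0.91281952 -0.40765648  0.02401493]
 [-0.21456969 -0.52883579 -0.82115319]
 [ 0.34744837  0.74441178 -0.57020235]]
```

View pics/top0.png

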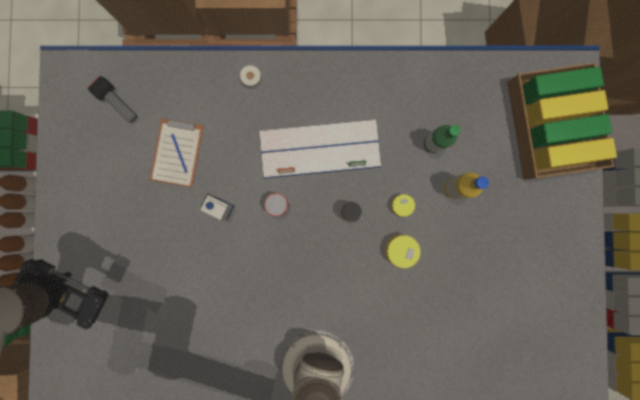

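View pics/side0.png

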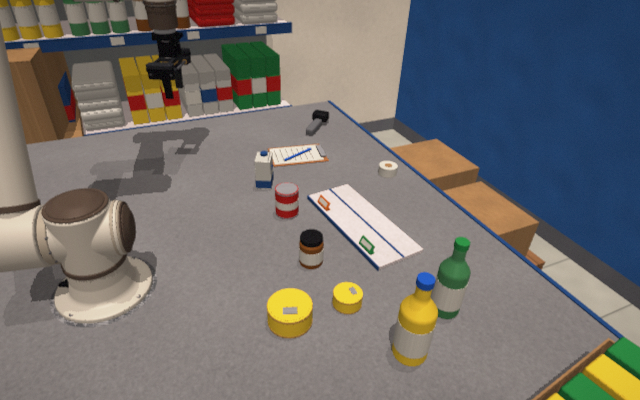

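Board at px (260..381, 121..176), orange ticket (286,170), green (357,163), carton (216,207), can (276,205), jar (351,212), small tin (403,205). Zooming in on this.

Run:
```python
import cv2
i=cv2.imread("pics/top0.png")[110:235,190:430]
cv2.imwrite("pics/top0z.png",cv2.resize(i,(792,412),interpolation=cv2.INTER_CUBIC))
```

```text
(no output)
```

View pics/top0z.png

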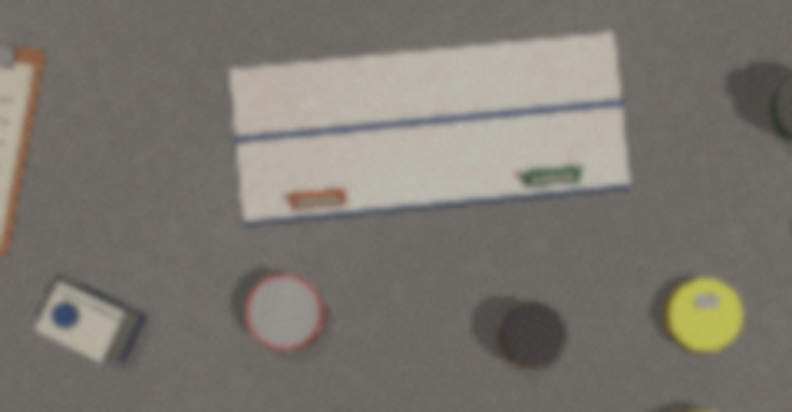

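```bash
cat > h.py <<'E'
import numpy as np,cv2
from station import r
def ray(name,u,v,z):
    d=np.load(f"{name}.npz");R=cv2.Rodrigues(d["rvec"])[0];t=d["tvec"].ravel()
    p=cv2.undistortPoints(np.array([[[u,v]]],float),d["K"],None)[0,0]
    c=-R.T@t;w=R.T@np.array([*p,1]);return c+w*(z-c[2])/w[2]
def go(x,y,z,yaw=None):
    """tool-frame shift (mm) and turn about tool z (rad) to TCP target; yaw = world angle of tool y axis (deg, mod 180)"""
    s=r.sense();R=np.array(s["ee_rot"]);p=s["tcp_pos"]
    d=R.T@(np.array([x,y,z])-p)*1000
    a=0
    cur=np.degrees(np.arctan2(R[1,1],R[0,1]))
    if yaw is not None:a=-((yaw-cur+90)%180-90)
    print("t",round(s["time_s"],2),"p",np.round(p,4),"cur",round(cur,1),"tilt",np.round(R[:2,2],4),"-> shift",np.round(d,1),"turn",round(np.radians(a),4),"j6",round(s["joints"][5]),"w",round(s["gripper_width"],3),"gf",round(s["gripper_force"],1),"F",np.round(s["wrist_force"],1))
E
python3 - <<'E'
from h import *
z=lambda u,v,h:ray("top",190+(u+.5)/3.3-.5,110+(v+.5)/3.296-.5,h)
C=[z(*p,.012) for p in[(230,69),(613,33),(630,187),(244,224)]]
for p in C:print("corner",p)
print("len",np.linalg.norm(C[0]-C[1]),np.linalg.norm(C[3]-C[2]),np.linalg.norm(C[0]-C[3]),np.linalg.norm(C[1]-C[2]))
l=z(237,139,.012);q=z(622,102,.012);m=(l+q)/2;e=(l-q)/np.linalg.norm(l-q);f=(C[2]-C[3]);print("line",l,q,"mid",m,"yaw y",np.degrees(np.arctan2(e[1],e[0])),np.degrees(np.arctan2(-f[1],-f[0])))
n=np.array([e[1],-e[0],0]);print("x axis",n,"orange spot",m+.105*e,"green",m-.105*e)
print("orange foot",z(316,201,.02),"green",z(550,178,.02))
print("can",z(285,312,.082),"tin",z(705,315,.034),"jar",z(532,334,.08))
c=[z(*p,.096) for p in[(57,278),(35,327),(104,362)]];cc=(c[0]+c[2])/2;d=c[2]-c[1]
print("carton",cc,np.linalg.norm(d),np.linalg.norm(c[0]-c[1]),"ydir",np.degrees(np.arctan2(-d[1],-d[0])),np.degrees(np.arctan2(*(c[0]-c[1])[1::-1])))
go(cc[0],cc[1],.25)
# side-camera cross-check
print("side can top",ray("side",287,189,.082),"jar",ray("side",311,238,.08),"tin",ray("side",348,291,.034))
E
```

```text
corner [0.6991493  0.17310655 0.012     ]
corner [ 0.73252473 -0.17223888  0.012     ]
corner [ 0.59298838 -0.18703265  0.012     ]
corner [0.55866956 0.15918767 0.012     ]
len 0.34695444102071943 0.3479170755459855 0.14116760774168827 0.14031838160691032
line [0.63552675 0.16619182 0.012     ] [ 0.66982839 -0.18012821  0.012     ] mid [ 0.65267757 -0.0069682   0.012     ] yaw y 95.65647296396254 95.66090751348649
x axis [0.99513074 0.09856379 0.        ] orange spot [0.64232837 0.09752053 0.012     ] green [ 0.66302677 -0.11145692  0.012     ]
orange foot [0.57872353 0.09401047 0.02      ] green [ 0.59989728 -0.114573    0.02      ]
can [0.47787214 0.11473276 0.082     ] tin [ 0.47775861 -0.24867405  0.034     ] jar [ 0.46010905 -0.09328223  0.08      ]
carton [0.47030141 0.28372416 0.096     ] 0.06478199247087309 0.04463879724522105 ydir 63.49245391322665 -23.421271539354503
t 0.1 p [0.276  0.5602 0.2466] cur -116.2 tilt [-0.0008 -0.0018] -> shift [296.5 162.1  -3.1] turn 0.0 j6 -15 w 0.997 gf 0.0 F [0.6 0.1 0.5]
side can top [0.47625512 0.10877441 0.082     ] jar [ 0.45374818 -0.10548447  0.08      ] tin [ 0.47874928 -0.24899326  0.034     ]
```

Emit:
move_arm --series '[{"grip":1,"xyz":[20,10,0],"angular":[0,0,0.1]},{"grip":1,"xyz":[50,28,0],"angular":[0,0,0.24]},{"grip":1,"xyz":[85,47,0],"angular":[0,0,0.38]},{"grip":1,"xyz":[120,66,0],"angular":[0,0,0.52]},{"grip":1,"xyz":[155,85,0],"angular":[0,0,0.66]},{"grip":1,"xyz":[190,104,0],"angular":[0,0,0.8]},{"grip":1,"xyz":[225,123,0],"angular":[0,0,0.94]},{"grip":1,"xyz":[258,142,0],"angular":[0,0,1.08]},{"grip":1,"xyz":[284,156,0],"angular":[0,0,1.22]},{"grip":1,"xyz":[296,162,0],"angular":[0,0,1.36]}]'

```text
time_s: 1.1
tcp_pos: [0.4709, 0.2822, 0.2471]
ee_rot: [[-0.253, -0.968, -0.001], [-0.968, 0.253, -0.001], [0.001, 0.001, -1.0]]
wrist_force: [0.5, 0.3, -0.3]
gripper_width: 1.0
gripper_force: 0.0
```

```bash
cat >> h.py <<'E'
def wcam():
    s=r.sense();c=r.capture("wrist");T=np.eye(4);T[:3,:3]=s["ee_rot"];T[:3,3]=s["tcp_pos"]
    M=T@np.array(c["hand_eye"]);np.savez("w.npz",M=M,K=c["camera_matrix"]);return c["img"][:,:,::-1].copy()
def wray(u,v,z):
    d=np.load("w.npz");M=d["M"];w=M[:3,:3]@np.linalg.inv(d["K"])@[u,v,1];c=M[:3,3];return c+w*(z-c[2])/w[2]
E
python3 - <<'E'
from h import *
i=wcam();cv2.imwrite("pics/w1.png",i);d=np.load("w.npz");print(d["M"],d["K"])
go(.470,.284,.25,-25)
E
```

```text
[[-9.67532543e-01  2.44542244e-01  6.38738567e-02  4.54036273e-01]
 [ 2.52745164e-01  9.35308693e-01  2.47623768e-01  2.14570082e-01]
 [ 8.12698250e-04  2.55727862e-01 -9.66748468e-01  3.82600810e-01]
 [ 0.00000000e+00  0.00000000e+00  0.00000000e+00  1.00000000e+00]] [[280.31169777   0.         314.23485237]
 [  0.         280.31169777 197.65944607]
 [  0.           0.           1.        ]]
t 1.15 p [0.4713 0.2816 0.2471] cur 165.1 tilt [-0.0009 -0.0013] -> shift [-1.9  1.9 -2.9] turn 0.1761 j6 -63 w 1.001 gf 0.0 F [ 0.1 -0.6 -0.6]
```

View pics/w1.png

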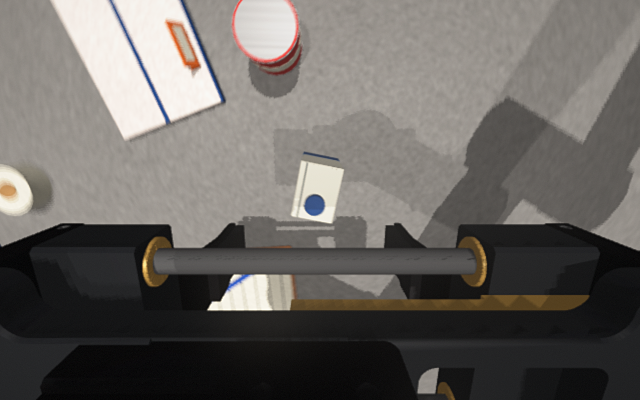

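The carton top is between the jaws, with corners about (301,161), (344,168), (333,223), (291,216) and the cap at (314,204). The can's top is at (267,28).

Run:
```python
from h import *
P=np.array([wray(u,v,.096) for u,v in[(301,161),(344,168),(333,223),(291,216)]])
print(P,np.linalg.norm(P-np.roll(P,-1,0),axis=1));c=P.mean(0)
d=P[0]-P[3]+P[1]-P[2];x=P[1]-P[0]+P[2]-P[3];print("c",c,"long",np.degrees(np.arctan2(d[1],d[0])),"short",np.degrees(np.arctan2(x[1],x[0])),"cap",wray(314,204,.104),"can",wray(267,28,.082))
for z in(.25,.06+.006):go(c[0],c[1],z,-25)
```

```text
[[0.47626396 0.24705446 0.096     ]
 [0.43536472 0.26518575 0.096     ]
 [0.46047871 0.32060436 0.096     ]
 [0.5023234  0.3014086  0.096     ]] [0.04473803 0.06084352 0.04603754 0.06027825]
c [0.4686077  0.28356329 0.096     ] long -114.99380526698327 short 155.71914334182577 cap [0.47439313 0.29243285 0.104     ] can [0.47518142 0.11780668 0.082     ]
t 1.15 p [0.4713 0.2816 0.2471] cur 165.1 tilt [-0.0009 -0.0013] -> shift [-1.2  3.1 -2.9] turn 0.1761 j6 -63 w 1.001 gf 0.0 F [ 0.1 -0.6 -0.6]
t 1.15 p [0.4713 0.2816 0.2471] cur 165.1 tilt [-0.0009 -0.0013] -> shift [ -1.4   3.  181.1] turn 0.1761 j6 -63 w 1.001 gf 0.0 F [ 0.1 -0.6 -0.6]
```

Emit:
move_arm --series '[{"grip":1,"xyz":[-1,3,5],"angular":[0,0,0.1]},{"grip":1,"xyz":[-1,3,25],"angular":[0,0,0.17]},{"grip":1,"xyz":[-1,3,55],"angular":[0,0,0.17]},{"grip":1,"xyz":[-1,3,85],"angular":[0,0,0.17]},{"grip":1,"xyz":[-1,3,115],"angular":[0,0,0.17]},{"grip":1,"xyz":[-1,3,140],"angular":[0,0,0.17]},{"grip":1,"xyz":[-1,3,158],"angular":[0,0,0.17]},{"grip":1,"xyz":[-1,3,169],"angular":[0,0,0.17]},{"grip":1,"xyz":[-1,3,175],"angular":[0,0,0.17]},{"grip":0.7,"xyz":[-1,3,176],"angular":[0,0,0.17]}]'

```text
time_s: 2.15
tcp_pos: [0.4674, 0.2863, 0.0712]
ee_rot: [[-0.404, -0.915, -0.0], [-0.915, 0.404, -0.001], [0.001, 0.0, -1.0]]
wrist_force: [-0.4, 0.8, 0.4]
gripper_width: 0.966
gripper_force: 0.0
```

Emit:
move_arm --series '[{"grip":0.3,"xyz":[0,0,0],"angular":[0,0,0]},{"grip":0.3,"xyz":[0,0,0],"angular":[0,0,0]},{"grip":0.3,"xyz":[0,0,0],"angular":[0,0,0]},{"grip":0.3,"xyz":[0,0,0],"angular":[0,0,0]},{"grip":0.3,"xyz":[0,0,0],"angular":[0,0,0]},{"grip":0.3,"xyz":[0,0,0],"angular":[0,0,0]}]'

```text
time_s: 2.75
tcp_pos: [0.468, 0.2864, 0.0721]
ee_rot: [[-0.405, -0.914, 0.001], [-0.914, 0.405, 0.001], [-0.001, -0.001, -1.0]]
wrist_force: [0.6, -1.3, 2.0]
gripper_width: 0.525
gripper_force: 29.9
```

Run:
```python
from h import *
go(.6625,-.110,.17,5.66)
```

```text
t 2.75 p [0.468  0.2864 0.0721] cur 156.1 tilt [0.0012 0.0007] -> shift [ 283.6 -338.4  -98. ] turn -0.5156 j6 -72 w 0.525 gf 29.9 F [ 0.6 -1.3  2. ]
```

Emit:
move_arm --series '[{"grip":0.3,"xyz":[0,0,-10],"angular":[0,0,0]},{"grip":0.3,"xyz":[0,0,-35],"angular":[0,0,0]},{"grip":0.3,"xyz":[6,-7,-65],"angular":[0,0,-0.02]},{"grip":0.3,"xyz":[22,-26,-90],"angular":[0,0,-0.06]},{"grip":0.3,"xyz":[47,-56,-98],"angular":[0,0,-0.1]},{"grip":0.3,"xyz":[75,-90,-98],"angular":[0,0,-0.15]},{"grip":0.3,"xyz":[105,-126,-98],"angular":[0,0,-0.2]},{"grip":0.3,"xyz":[135,-162,-98],"angular":[0,0,-0.25]},{"grip":0.3,"xyz":[165,-198,-98],"angular":[0,0,-0.3]},{"grip":0.3,"xyz":[193,-231,-98],"angular":[0,0,-0.35]}]'

```text
time_s: 3.75
tcp_pos: [0.6002, 0.0143, 0.1691]
ee_rot: [[-0.066, -0.998, -0.002], [-0.998, 0.066, 0.0], [-0.0, 0.002, -1.0]]
wrist_force: [0.1, 1.2, -3.4]
gripper_width: 0.529
gripper_force: 29.9
```

Run:
```python
from h import *
go(.6627,-.108,.17,5.66)
go(.6627,-.108,.084,5.66)
```

```text
t 3.75 p [0.6002 0.0143 0.1691] cur 176.2 tilt [-0.0021  0.0002] -> shift [117.9 -70.4  -1. ] turn -0.1644 j6 -21 w 0.529 gf 29.9 F [ 0.1  1.2 -3.4]
t 3.75 p [0.6002 0.0143 0.1691] cur 176.2 tilt [-0.0021  0.0002] -> shift [117.9 -70.6  85. ] turn -0.1644 j6 -21 w 0.529 gf 29.9 F [ 0.1  1.2 -3.4]
```

Emit:
move_arm --series '[{"grip":0.3,"xyz":[30,-18,0],"angular":[0,0,-0.04]},{"grip":0.3,"xyz":[60,-36,0],"angular":[0,0,-0.08]},{"grip":0.3,"xyz":[85,-51,0],"angular":[0,0,-0.12]},{"grip":0.3,"xyz":[105,-63,10],"angular":[0,0,-0.15]},{"grip":0.3,"xyz":[115,-69,25],"angular":[0,0,-0.164]},{"grip":0.3,"xyz":[118,-71,40],"angular":[0,0,-0.164]},{"grip":0.3,"xyz":[118,-71,50],"angular":[0,0,-0.164]},{"grip":0.3,"xyz":[118,-71,50],"angular":[0,0,-0.164]}]'

```text
time_s: 4.55
tcp_pos: [0.6615, -0.1056, 0.1169]
ee_rot: [[0.097, -0.995, -0.006], [-0.995, -0.097, 0.001], [-0.001, 0.006, -1.0]]
wrist_force: [0.3, -0.0, -3.7]
gripper_width: 0.53
gripper_force: 29.9
```

Run:
```python
from h import *
cv2.imwrite("pics/w2.png",wcam())
go(.6627,-.108,.084,5.66)
```

```text
t 4.6 p [ 0.6625 -0.1055  0.1184] cur -174.4 tilt [-0.0029  0.    ] -> shift [ 2.5 -0.1 34.4] turn -0.0011 j6 1 w 0.524 gf 29.9 F [ 0.7  0.6 -3.4]
```

View pics/w2.png

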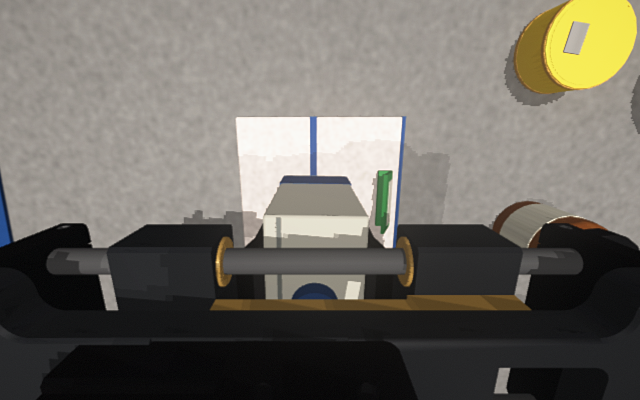

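The board's far end runs from (237,117) to (405,117), with its line at (313,117). The green ticket spans rows 171–233 near column 380.

Run:
```python
from h import *
for n,u,v,z in[("cornB",237,117,.012),("cornF",405,117,.012),("line",313,117,.012),("line2",315,160,.012),("tk far",378,172,.030),("tk near",378,233,.030)]:print(n,wray(u,v,z))
a=(wray(378,172,.03)+wray(378,233,.03))/2;print(a,a+[.062*.995,.0061,0])
l=wray(313,117,.012);print("spot from end",l+.070*np.array([-.0986,.995,0]))
```

```text
cornB [ 0.73200164 -0.173947    0.012     ]
cornF [ 0.5942232  -0.18732205  0.012     ]
line [ 0.66978644 -0.17998663  0.012     ]
line2 [ 0.66470621 -0.1449219   0.012     ]
tk far [ 0.61384943 -0.14246782  0.03      ]
tk near [ 0.6057287  -0.09060481  0.03      ]
[ 0.60978906 -0.11653631  0.03      ] [ 0.67147906 -0.11043631  0.03      ]
spot from end [ 0.66288444 -0.11033663  0.012     ]
```

Emit:
move_arm --series '[{"grip":0.3,"xyz":[2,0,8],"angular":[0,0,0]},{"grip":0.3,"xyz":[2,0,18],"angular":[0,0,0]},{"grip":0.3,"xyz":[2,0,26],"angular":[0,0,0]},{"grip":0.3,"xyz":[2,0,30],"angular":[0,0,0]},{"grip":0.3,"xyz":[2,0,32],"angular":[0,0,0]},{"grip":0.3,"xyz":[2,0,33],"angular":[0,0,0]},{"grip":0.3,"xyz":[2,0,34],"angular":[0,0,0]},{"grip":0.3,"xyz":[2,0,34],"angular":[0,0,0]}]'

```text
time_s: 5.4
tcp_pos: [0.6637, -0.1083, 0.0857]
ee_rot: [[0.097, -0.995, 0.0], [-0.995, -0.097, -0.0], [0.0, -0.0, -1.0]]
wrist_force: [-0.8, -0.0, -2.7]
gripper_width: 0.532
gripper_force: 29.9
```

Emit:
move_arm --series '[{"grip":0.3,"xyz":[0,0,1],"angular":[0,0,0]},{"grip":0.3,"xyz":[0,0,2],"angular":[0,0,0]},{"grip":0.3,"xyz":[0,0,2],"angular":[0,0,0]}]'

```text
time_s: 5.7
tcp_pos: [0.6639, -0.1083, 0.0842]
ee_rot: [[0.097, -0.995, 0.001], [-0.995, -0.097, -0.0], [0.0, -0.001, -1.0]]
wrist_force: [-0.7, 0.8, -1.8]
gripper_width: 0.53
gripper_force: 29.9
```

Contact is beginning, so I release and rise.

Emit:
move_arm --series '[{"grip":0.6,"xyz":[0,0,0.5],"angular":[0,0,0]},{"grip":0.7,"xyz":[0,0,0.5],"angular":[0,0,0]},{"grip":0.75,"xyz":[0,0,0.5],"angular":[0,0,0]},{"grip":0.75,"xyz":[0,0,-5],"angular":[0,0,0]},{"grip":0.75,"xyz":[0,0,-20],"angular":[0,0,0]},{"grip":0.75,"xyz":[0,0,-45],"angular":[0,0,0]},{"grip":0.9,"xyz":[0,0,-80],"angular":[0,0,0]},{"grip":1,"xyz":[0,0,-115],"angular":[0,0,0]},{"grip":1,"xyz":[0,0,-140],"angular":[0,0,0]},{"grip":1,"xyz":[0,0,-150],"angular":[0,0,0]}]'

```text
time_s: 6.7
tcp_pos: [0.6651, -0.1085, 0.2389]
ee_rot: [[0.097, -0.995, 0.008], [-0.995, -0.097, -0.001], [0.001, -0.008, -1.0]]
wrist_force: [0.6, -0.9, 1.0]
gripper_width: 0.977
gripper_force: 0.0
```

Run:
```python
from h import *
cv2.imwrite("pics/w3.png",wcam())
go(.4600,-.08,.24,5.66)
```

```text
t 6.75 p [ 0.665  -0.1085  0.2387] cur -174.4 tilt [ 0.0078 -0.0004] -> shift [-48.3 201.3  -3. ] turn -0.0014 j6 1 w 0.987 gf 0.0 F [ 0.6 -0.6  1.9]
```

Emit:
move_arm --series '[{"grip":1,"xyz":[-2,10,0],"angular":[0,0,0]},{"grip":1,"xyz":[-8,35,0],"angular":[0,0,0]},{"grip":1,"xyz":[-15,70,0],"angular":[0,0,0]},{"grip":1,"xyz":[-22,105,0],"angular":[0,0,0]},{"grip":1,"xyz":[-28,140,0],"angular":[0,0,0]},{"grip":1,"xyz":[-33,170,0],"angular":[0,0,0]},{"grip":1,"xyz":[-36,190,0],"angular":[0,0,0]},{"grip":1,"xyz":[-37,200,0],"angular":[0,0,0]},{"grip":1,"xyz":[-37,201,0],"angular":[0,0,0]},{"grip":1,"xyz":[-37,201,0],"angular":[0,0,0]}]'

```text
time_s: 7.75
tcp_pos: [0.4602, -0.091, 0.2331]
ee_rot: [[0.097, -0.995, -0.0], [-0.995, -0.097, -0.0], [0.0, 0.0, -1.0]]
wrist_force: [-1.1, 0.2, -0.2]
gripper_width: 1.001
gripper_force: 0.0
```

Run:
```python
from h import *
i=wcam();cv2.imwrite("pics/w4.png",i)
go(.4600,-.093,.24,5.66)
```

```text
t 7.8 p [ 0.4607 -0.0909  0.2332] cur -174.4 tilt [-0.0003 -0.0002] -> shift [ 2.   0.9 -6.8] turn -0.0017 j6 -3 w 0.997 gf 0.0 F [ 0.1  0.2 -0.9]
```

View pics/w4.png

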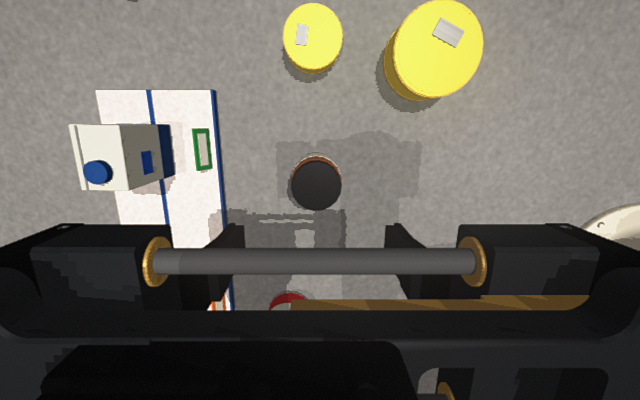

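The carton stands square behind the green ticket. The jar lid is centred at (316,186), the small tin's top at (313,37).

Run:
```python
from h import *
j=wray(316,186,.08);print("jar",j,"lid w",np.linalg.norm(wray(290,186,.08)-wray(342,186,.08)),"tin",wray(313,36,.034),np.linalg.norm(wray(283,36,.034)-wray(343,36,.034)))
c=[wray(u,v,.108) for u,v in[(69,126),(118,124),(127,190),(79,189)]];print("carton",np.mean(c,0))
go(j[0],j[1],.044)
```

```text
jar [ 0.45953872 -0.09718084  0.08      ] lid w 0.054777769047937984 tin [ 0.47761107 -0.25033905  0.034     ] 0.06425031376154354
carton [ 0.66363475 -0.11006713  0.108     ]
t 7.8 p [ 0.4607 -0.0909  0.2332] cur -174.4 tilt [-0.0003 -0.0002] -> shift [  6.1   1.7 189.2] turn 0.0 j6 -3 w 0.997 gf 0.0 F [ 0.1  0.2 -0.9]
```

Emit:
move_arm --series '[{"grip":1,"xyz":[3,1,10],"angular":[0,0,0]},{"grip":1,"xyz":[6,1.5,35],"angular":[0,0,0]},{"grip":1,"xyz":[6,1.5,65],"angular":[0,0,0]},{"grip":1,"xyz":[6,1.5,95],"angular":[0,0,0]},{"grip":1,"xyz":[6,1.5,125],"angular":[0,0,0]},{"grip":1,"xyz":[6,1.5,152],"angular":[0,0,0]},{"grip":1,"xyz":[6,1.5,172],"angular":[0,0,0]},{"grip":1,"xyz":[6,1.5,183],"angular":[0,0,0]},{"grip":1,"xyz":[6,1.5,188],"angular":[0,0,0]},{"grip":0.8,"xyz":[6,1.5,189],"angular":[0,0,0]}]'

```text
time_s: 8.8
tcp_pos: [0.4593, -0.0972, 0.0441]
ee_rot: [[0.097, -0.995, -0.001], [-0.995, -0.097, -0.0], [0.0, 0.001, -1.0]]
wrist_force: [-0.3, -0.7, 0.6]
gripper_width: 0.967
gripper_force: 0.0
```

Emit:
move_arm --series '[{"grip":0.5,"xyz":[0,0,0],"angular":[0,0,0]},{"grip":0.5,"xyz":[0,0,0],"angular":[0,0,0]},{"grip":0.5,"xyz":[0,0,0],"angular":[0,0,0]},{"grip":0.5,"xyz":[0,0,0],"angular":[0,0,0]},{"grip":0.5,"xyz":[0,0,0],"angular":[0,0,0]}]'

```text
time_s: 9.3
tcp_pos: [0.4593, -0.097, 0.0452]
ee_rot: [[0.097, -0.995, 0.001], [-0.995, -0.097, 0.0], [0.0, -0.001, -1.0]]
wrist_force: [-1.0, -0.2, 4.7]
gripper_width: 0.658
gripper_force: 30.0
```

Run:
```python
from h import *
go(.652,-.006,.13,5.66)
```

```text
t 9.3 p [ 0.4593 -0.097   0.0452] cur -174.4 tilt [0.0009 0.    ] -> shift [ -71.9 -200.7  -84.6] turn -0.0016 j6 -2 w 0.658 gf 30.0 F [-1.  -0.2  4.7]
```

Emit:
move_arm --series '[{"grip":0.5,"xyz":[0,0,-8],"angular":[0,0,0]},{"grip":0.5,"xyz":[0,0,-30],"angular":[0,0,0]},{"grip":0.5,"xyz":[-3,-8,-58],"angular":[0,0,0]},{"grip":0.5,"xyz":[-11,-30,-78],"angular":[0,0,0]},{"grip":0.5,"xyz":[-22,-62,-85],"angular":[0,0,0]},{"grip":0.5,"xyz":[-34,-96,-85],"angular":[0,0,0]},{"grip":0.5,"xyz":[-46,-130,-85],"angular":[0,0,0]},{"grip":0.5,"xyz":[-58,-162,-85],"angular":[0,0,0]},{"grip":0.5,"xyz":[-67,-187,-85],"angular":[0,0,0]},{"grip":0.5,"xyz":[-72,-201,-85],"angular":[0,0,0]}]'

```text
time_s: 10.3
tcp_pos: [0.6536, -0.0049, 0.129]
ee_rot: [[0.098, -0.995, -0.0], [-0.995, -0.098, 0.0], [-0.0, 0.0, -1.0]]
wrist_force: [-0.5, -0.1, -0.8]
gripper_width: 0.667
gripper_force: 30.0
```

Emit:
move_arm --series '[{"grip":0.5,"xyz":[0,0,5],"angular":[0,0,0]},{"grip":0.5,"xyz":[0,0,15],"angular":[0,0,0]},{"grip":0.5,"xyz":[0,0,28],"angular":[0,0,0]},{"grip":0.5,"xyz":[0,0,40],"angular":[0,0,0]},{"grip":0.5,"xyz":[0,0,50],"angular":[0,0,0]},{"grip":0.5,"xyz":[0,0,57],"angular":[0,0,0]},{"grip":0.5,"xyz":[0,0,61],"angular":[0,0,0]},{"grip":0.5,"xyz":[0,0,64],"angular":[0,0,0]},{"grip":0.5,"xyz":[0,0,65],"angular":[0,0,0]},{"grip":0.5,"xyz":[0,0,65],"angular":[0,0,0]}]'

```text
time_s: 11.3
tcp_pos: [0.6524, -0.0059, 0.0648]
ee_rot: [[0.097, -0.995, 0.001], [-0.995, -0.097, 0.0], [-0.0, -0.001, -1.0]]
wrist_force: [0.4, -0.2, -0.7]
gripper_width: 0.66
gripper_force: 30.0
```

Run:
```python
from h import *
go(.6525,-.006,.0572,5.66)
```

```text
t 11.3 p [ 0.6524 -0.0059  0.0648] cur -174.4 tilt [0.0005 0.0001] -> shift [ 0.1 -0.1  7.6] turn -0.0017 j6 -8 w 0.66 gf 30.0 F [ 0.4 -0.2 -0.7]
```

Emit:
move_arm --series '[{"grip":0.5,"xyz":[0,0,1],"angular":[0,0,0]},{"grip":0.5,"xyz":[0,0,2],"angular":[0,0,0]},{"grip":0.5,"xyz":[0,0,3],"angular":[0,0,0]},{"grip":0.5,"xyz":[0,0,4],"angular":[0,0,0]},{"grip":0.5,"xyz":[0,0,5],"angular":[0,0,0]},{"grip":0.5,"xyz":[0,0,5.5],"angular":[0,0,0]},{"grip":0.5,"xyz":[0,0,6],"angular":[0,0,0]},{"grip":0.5,"xyz":[0,0,6],"angular":[0,0,0]}]'

```text
time_s: 12.1
tcp_pos: [0.6521, -0.006, 0.0585]
ee_rot: [[0.097, -0.995, -0.0], [-0.995, -0.097, -0.0], [0.0, 0.0, -1.0]]
wrist_force: [0.1, -0.8, -1.6]
gripper_width: 0.657
gripper_force: 30.0
```

Emit:
move_arm --series '[{"grip":0.5,"xyz":[0,0,0.5],"angular":[0,0,0]},{"grip":0.5,"xyz":[0,0,1],"angular":[0,0,0]},{"grip":0.5,"xyz":[0,0,1.3],"angular":[0,0,0]},{"grip":0.5,"xyz":[0,0,1.3],"angular":[0,0,0]}]'

```text
time_s: 12.5
tcp_pos: [0.6521, -0.006, 0.0573]
ee_rot: [[0.097, -0.995, -0.0], [-0.995, -0.097, -0.0], [0.0, 0.0, -1.0]]
wrist_force: [0.6, -0.8, -0.6]
gripper_width: 0.662
gripper_force: 30.0
```

Emit:
move_arm --series '[{"grip":0.5,"xyz":[0,0,0.5],"angular":[0,0,0]},{"grip":0.5,"xyz":[0,0,1],"angular":[0,0,0]},{"grip":0.5,"xyz":[0,0,1],"angular":[0,0,0]}]'

```text
time_s: 12.8
tcp_pos: [0.6522, -0.0059, 0.0573]
ee_rot: [[0.097, -0.995, 0.0], [-0.995, -0.097, -0.0], [0.0, -0.0, -1.0]]
wrist_force: [-2.8, 0.5, 5.9]
gripper_width: 0.663
gripper_force: 30.0
```

In contact (z stopped, +6 N). Release and rise.

Emit:
move_arm --series '[{"grip":0.75,"xyz":[0,0,0],"angular":[0,0,0]},{"grip":0.85,"xyz":[0,0,0],"angular":[0,0,0]},{"grip":0.9,"xyz":[0,0,0],"angular":[0,0,0]},{"grip":0.9,"xyz":[0,0,-5],"angular":[0,0,0]},{"grip":0.9,"xyz":[0,0,-20],"angular":[0,0,0]},{"grip":0.9,"xyz":[0,0,-45],"angular":[0,0,0]},{"grip":1,"xyz":[0,0,-85],"angular":[0,0,0]},{"grip":1,"xyz":[0,0,-125],"angular":[0,0,0]},{"grip":1,"xyz":[0,0,-160],"angular":[0,0,0]},{"grip":1,"xyz":[0,0,-175],"angular":[0,0,0]}]'

```text
time_s: 13.8
tcp_pos: [0.6539, -0.006, 0.2377]
ee_rot: [[0.097, -0.995, 0.009], [-0.995, -0.097, 0.001], [0.0, -0.009, -1.0]]
wrist_force: [-0.3, -0.4, -0.7]
gripper_width: 0.997
gripper_force: 0.0
```

Run:
```python
from h import *
go(.4760,.117,.24,5.66)
```

```text
t 13.8 p [ 0.6539 -0.006   0.2377] cur -174.4 tilt [0.0095 0.0007] -> shift [-139.7  165.1   -3.9] turn -0.0012 j6 -8 w 0.997 gf 0.0 F [-0.3 -0.4 -0.7]
```

Emit:
move_arm --series '[{"grip":1,"xyz":[-9,11,0],"angular":[0,0,0]},{"grip":1,"xyz":[-32,38,0],"angular":[0,0,0]},{"grip":1,"xyz":[-58,68,0],"angular":[0,0,0]},{"grip":1,"xyz":[-84,99,0],"angular":[0,0,0]},{"grip":1,"xyz":[-109,128,0],"angular":[0,0,0]},{"grip":1,"xyz":[-128,151,0],"angular":[0,0,0]},{"grip":1,"xyz":[-138,163,0],"angular":[0,0,0]},{"grip":1,"xyz":[-140,165,0],"angular":[0,0,0]},{"grip":1,"xyz":[-140,165,0],"angular":[0,0,0]}]'

```text
time_s: 14.7
tcp_pos: [0.4746, 0.1177, 0.2325]
ee_rot: [[0.098, -0.995, 0.002], [-0.995, -0.098, 0.001], [-0.001, -0.002, -1.0]]
wrist_force: [0.1, -0.5, -0.4]
gripper_width: 0.998
gripper_force: 0.0
```

Run:
```python
from h import *
i=wcam();cv2.imwrite("pics/w5.png",i)
go(.4760,.117,.24,5.66)
```

```text
t 14.75 p [0.475  0.1175 0.2321] cur -174.4 tilt [0.0016 0.0006] -> shift [ 0.6 -1.  -7.9] turn -0.0015 j6 -27 w 1.002 gf 0.0 F [ 0.8  0.4 -0.1]
```

View pics/w5.png

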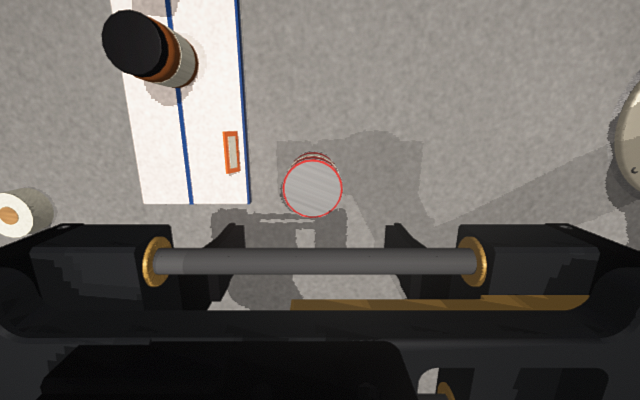

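The jar stands upright on the line, and the can's top is centred at (313,188). The board's line ends at (191,204), and the orange ticket covers rows 132–174.

Run:
```python
from h import *
j=wray(313,188,.082);print("can",j,np.linalg.norm(wray(283,188,.082)-wray(343,188,.082)),"jar",wray(131,43,.092))
l=wray(191,204,.012);print("line end",l,"spot",l-.070*np.array([-.0986,.995,0]))
go(j[0],j[1],.066)
```

```text
can [0.47733821 0.11355213 0.082     ] 0.06273902114470761 jar [ 0.65125972 -0.00441032  0.092     ]
line end [0.63475109 0.16707307 0.012     ] spot [0.64165309 0.09742307 0.012     ]
t 14.75 p [0.475  0.1175 0.2321] cur -174.4 tilt [0.0016 0.0006] -> shift [  4.2  -1.7 166.1] turn 0.0 j6 -27 w 1.002 gf 0.0 F [ 0.8  0.4 -0.1]
```

Emit:
move_arm --series '[{"grip":1,"xyz":[2,-1,10],"angular":[0,0,0]},{"grip":1,"xyz":[4,-2,35],"angular":[0,0,0]},{"grip":1,"xyz":[4,-2,65],"angular":[0,0,0]},{"grip":1,"xyz":[4,-2,95],"angular":[0,0,0]},{"grip":1,"xyz":[4,-2,122],"angular":[0,0,0]},{"grip":1,"xyz":[4,-2,144],"angular":[0,0,0]},{"grip":1,"xyz":[4,-2,158],"angular":[0,0,0]},{"grip":1,"xyz":[4,-2,165],"angular":[0,0,0]},{"grip":1,"xyz":[4,-2,166],"angular":[0,0,0]},{"grip":0.8,"xyz":[4,-2,166],"angular":[0,0,0]}]'

```text
time_s: 15.75
tcp_pos: [0.4772, 0.1135, 0.0653]
ee_rot: [[0.096, -0.995, 0.0], [-0.995, -0.096, -0.0], [0.0, -0.0, -1.0]]
wrist_force: [0.1, 0.3, 0.5]
gripper_width: 0.962
gripper_force: 0.0
```

Emit:
move_arm --series '[{"grip":0.55,"xyz":[0,0,0],"angular":[0,0,0]},{"grip":0.55,"xyz":[0,0,0],"angular":[0,0,0]},{"grip":0.55,"xyz":[0,0,0],"angular":[0,0,0]},{"grip":0.55,"xyz":[0,0,0],"angular":[0,0,0]},{"grip":0.55,"xyz":[0,0,0],"angular":[0,0,0]}]'

```text
time_s: 16.25
tcp_pos: [0.4774, 0.114, 0.0659]
ee_rot: [[0.097, -0.995, 0.002], [-0.995, -0.097, 0.001], [-0.0, -0.002, -1.0]]
wrist_force: [0.7, 0.6, 3.8]
gripper_width: 0.727
gripper_force: 30.0
```

Run:
```python
from h import *
go(.6415,.098,.14,5.66)
```

```text
t 16.25 p [0.4774 0.114  0.0659] cur -174.4 tilt [0.0016 0.0006] -> shift [  31.8 -161.9  -73.8] turn -0.0013 j6 -27 w 0.727 gf 30.0 F [0.7 0.6 3.8]
```

Emit:
move_arm --series '[{"grip":0.55,"xyz":[0,0,-8],"angular":[0,0,0]},{"grip":0.55,"xyz":[0,0,-30],"angular":[0,0,0]},{"grip":0.55,"xyz":[2,-10,-55],"angular":[0,0,0]},{"grip":0.55,"xyz":[7,-36,-70],"angular":[0,0,0]},{"grip":0.55,"xyz":[13,-68,-74],"angular":[0,0,0]},{"grip":0.55,"xyz":[20,-100,-74],"angular":[0,0,0]},{"grip":0.55,"xyz":[26,-130,-74],"angular":[0,0,0]},{"grip":0.55,"xyz":[30,-152,-74],"angular":[0,0,0]},{"grip":0.55,"xyz":[32,-162,-74],"angular":[0,0,0]},{"grip":0.55,"xyz":[32,-162,-74],"angular":[0,0,0]}]'

```text
time_s: 17.25
tcp_pos: [0.6411, 0.0972, 0.1382]
ee_rot: [[0.096, -0.995, -0.002], [-0.995, -0.096, -0.0], [0.0, 0.002, -1.0]]
wrist_force: [-1.0, -0.4, -3.5]
gripper_width: 0.73
gripper_force: 30.0
```

Emit:
move_arm --series '[{"grip":0.55,"xyz":[0,0,5],"angular":[0,0,0]},{"grip":0.55,"xyz":[0,0,15],"angular":[0,0,0]},{"grip":0.55,"xyz":[0,0,27],"angular":[0,0,0]},{"grip":0.55,"xyz":[0,0,38],"angular":[0,0,0]},{"grip":0.55,"xyz":[0,0,47],"angular":[0,0,0]},{"grip":0.55,"xyz":[0,0,53],"angular":[0,0,0]},{"grip":0.55,"xyz":[0,0,56],"angular":[0,0,0]},{"grip":0.55,"xyz":[0,0,58],"angular":[0,0,0]},{"grip":0.55,"xyz":[0,0,58],"angular":[0,0,0]}]'

```text
time_s: 18.15
tcp_pos: [0.6412, 0.0975, 0.0812]
ee_rot: [[0.097, -0.995, 0.0], [-0.995, -0.097, 0.0], [-0.0, -0.0, -1.0]]
wrist_force: [-0.2, -0.3, -1.8]
gripper_width: 0.731
gripper_force: 30.0
```

Run:
```python
from h import *
go(.6415,.098,.0779,5.66)
```

```text
t 18.15 p [0.6412 0.0975 0.0812] cur -174.4 tilt [0.0002 0.    ] -> shift [-0.5 -0.3  3.3] turn -0.0018 j6 -17 w 0.731 gf 30.0 F [-0.2 -0.3 -1.8]
```

Emit:
move_arm --series '[{"grip":0.55,"xyz":[0,0,1],"angular":[0,0,0]},{"grip":0.55,"xyz":[0,0,2],"angular":[0,0,0]},{"grip":0.55,"xyz":[0,0,3],"angular":[0,0,0]},{"grip":0.55,"xyz":[0,0,3.5],"angular":[0,0,0]},{"grip":0.55,"xyz":[0,0,3.5],"angular":[0,0,0]}]'

```text
time_s: 18.65
tcp_pos: [0.6411, 0.0975, 0.0781]
ee_rot: [[0.097, -0.995, 0.0], [-0.995, -0.097, -0.0], [0.0, -0.0, -1.0]]
wrist_force: [-0.4, -0.3, -0.9]
gripper_width: 0.73
gripper_force: 30.0
```

Emit:
move_arm --series '[{"grip":0.55,"xyz":[0,0,0.6],"angular":[0,0,0]},{"grip":0.55,"xyz":[0,0,0.6],"angular":[0,0,0]},{"grip":0.85,"xyz":[0,0,0.6],"angular":[0,0,0]},{"grip":0.9,"xyz":[0,0,0.6],"angular":[0,0,0]},{"grip":0.9,"xyz":[0,0,0],"angular":[0,0,0]},{"grip":0.9,"xyz":[0,0,-10],"angular":[0,0,0]},{"grip":0.9,"xyz":[0,0,-30],"angular":[0,0,0]},{"grip":1,"xyz":[0,0,-65],"angular":[0,0,0]},{"grip":1,"xyz":[0,0,-105],"angular":[0,0,0]},{"grip":1,"xyz":[0,0,-150],"angular":[0,0,0]}]'

```text
time_s: 19.65
tcp_pos: [0.6407, 0.0973, 0.2291]
ee_rot: [[0.097, -0.995, -0.001], [-0.995, -0.097, -0.0], [0.0, 0.001, -1.0]]
wrist_force: [0.9, 0.3, 0.9]
gripper_width: 0.989
gripper_force: 0.0
```

Run:
```python
from h import *
i=wcam();cv2.imwrite("pics/w6.png",i)
go(.4777,-.250,.2,5.66)
```

```text
t 19.7 p [0.645  0.0977 0.2396] cur -174.3 tilt [0.0163 0.002 ] -> shift [329.6 201.4  36.2] turn -0.0001 j6 -17 w 0.996 gf 0.0 F [2.7 0.3 7.4]
```

View pics/w6.png

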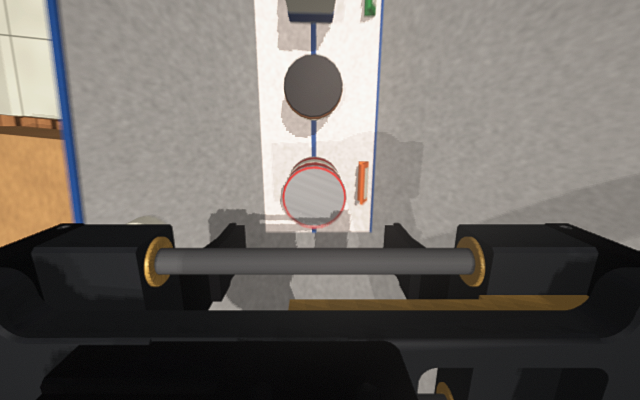

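The can, jar and carton are in a row on the line, with the can centred on the orange ticket. Next is the tin.

Emit:
move_arm --series '[{"grip":1,"xyz":[15,9,0],"angular":[0,0,0]},{"grip":1,"xyz":[50,30,0],"angular":[0,0,0]},{"grip":1,"xyz":[90,54,5],"angular":[0,0,0]},{"grip":1,"xyz":[132,78,10],"angular":[0,0,0]},{"grip":1,"xyz":[174,103,15],"angular":[0,0,0]},{"grip":1,"xyz":[216,128,20],"angular":[0,0,0]},{"grip":1,"xyz":[256,152,24],"angular":[0,0,0]},{"grip":1,"xyz":[292,174,27],"angular":[0,0,0]},{"grip":1,"xyz":[318,189,28],"angular":[0,0,0]},{"grip":1,"xyz":[330,196,28],"angular":[0,0,0]}]'

```text
time_s: 20.7
tcp_pos: [0.4756, -0.252, 0.199]
ee_rot: [[0.094, -0.996, -0.002], [-0.996, -0.094, 0.0], [-0.001, 0.002, -1.0]]
wrist_force: [-0.4, -0.7, -0.2]
gripper_width: 0.999
gripper_force: 0.0
```

Emit:
move_arm --series '[{"grip":1,"xyz":[0,0,0],"angular":[0,0,0]},{"grip":1,"xyz":[0,0,0],"angular":[0,0,0]}]'

```text
time_s: 20.9
tcp_pos: [0.4779, -0.2498, 0.1996]
ee_rot: [[0.097, -0.995, -0.0], [-0.995, -0.097, 0.0], [-0.0, 0.0, -1.0]]
wrist_force: [-0.4, 0.6, 0.2]
gripper_width: 1.004
gripper_force: 0.0
```

Run:
```python
from h import *
print("can placed",wray(314,195,.094),"jar",wray(313,86,.092))
i=wcam();cv2.imwrite("pics/w7.png",i)
go(.4777,-.250,.030,5.66)
```

```text
can placed [0.64147688 0.0963948  0.094     ] jar [ 0.65220468 -0.00488045  0.092     ]
t 20.95 p [ 0.4782 -0.2494  0.1997] cur -174.4 tilt [0.     0.0001] -> shift [  0.6   0.6 169.7] turn -0.0012 j6 16 w 1.002 gf 0.0 F [ 0.2  0.1 -0.3]
```

View pics/w7.png

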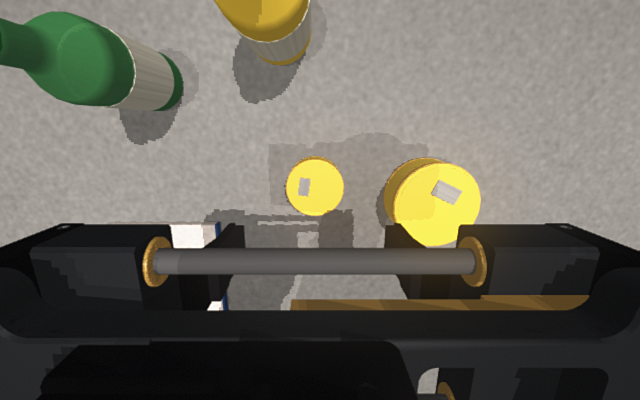

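The small tin's top is centred at (315,185). The big tin's top is at about (436,204), the cleaner bottle near (280,40).

Run:
```python
from h import *
j=wray(315,185,.034);print("tin",j,np.linalg.norm(wray(286,185,.034)-wray(344,185,.034)))
for z in(.04,.05,.06,.07,.08):print(z,wray(436,204,z)[:2],ray("top",403.5,251.5,z)[:2],np.linalg.norm(wray(391,200,z)-wray(481,200,z)))
print("bottle base near edge",wray(285,66,0))
go(j[0],j[1],.030,5.66)
```

```text
tin [ 0.47816585 -0.25419549  0.034     ] 0.06367960502040419
0.04 [ 0.34429086 -0.24708511] [ 0.34519086 -0.24717355] 0.09823564659063938
0.05 [ 0.34907318 -0.2495387 ] [ 0.34609223 -0.24500498] 0.09490558164862141
0.06 [ 0.3538555  -0.25199228] [ 0.34699359 -0.24283641] 0.09157551670660355
0.07 [ 0.35863782 -0.25444586] [ 0.34789495 -0.24066784] 0.08824545176458558
0.08 [ 0.36342014 -0.25689944] [ 0.34879632 -0.23849927] 0.08491538682256772
bottle base near edge [ 0.5231619  -0.37677035  0.        ]
t 20.95 p [ 0.4782 -0.2494  0.1997] cur -174.4 tilt [0.     0.0001] -> shift [  4.8   0.6 169.7] turn -0.0012 j6 16 w 1.002 gf 0.0 F [ 0.2  0.1 -0.3]
```

Emit:
move_arm --series '[{"grip":1,"xyz":[2,0.5,10],"angular":[0,0,0]},{"grip":1,"xyz":[3.5,0.5,35],"angular":[0,0,0]},{"grip":1,"xyz":[3.5,0.5,65],"angular":[0,0,0]},{"grip":1,"xyz":[3.5,0.5,95],"angular":[0,0,0]},{"grip":1,"xyz":[3.5,0.5,122],"angular":[0,0,0]},{"grip":1,"xyz":[3.5,0.5,145],"angular":[0,0,0]},{"grip":1,"xyz":[3.5,0.5,160],"angular":[0,0,0]},{"grip":1,"xyz":[3.5,0.5,167],"angular":[0,0,0]},{"grip":1,"xyz":[3.5,0.5,169.5],"angular":[0,0,0]},{"grip":0.8,"xyz":[3.5,0.5,169.5],"angular":[0,0,0]}]'

```text
time_s: 21.95
tcp_pos: [0.4782, -0.2532, 0.0303]
ee_rot: [[0.098, -0.995, 0.0], [-0.995, -0.098, -0.0], [0.0, -0.0, -1.0]]
wrist_force: [0.0, -0.1, 0.7]
gripper_width: 0.962
gripper_force: 0.0
```

Emit:
move_arm --series '[{"grip":0.55,"xyz":[0,0,0],"angular":[0,0,0]},{"grip":0.55,"xyz":[0,0,0],"angular":[0,0,0]},{"grip":0.55,"xyz":[0,0,0],"angular":[0,0,0]},{"grip":0.55,"xyz":[0,0,0],"angular":[0,0,0]},{"grip":0.55,"xyz":[0,0,0],"angular":[0,0,0]}]'

```text
time_s: 22.45
tcp_pos: [0.4782, -0.2536, 0.0309]
ee_rot: [[0.097, -0.995, 0.001], [-0.995, -0.097, -0.0], [0.0, -0.001, -1.0]]
wrist_force: [-0.8, 1.3, 4.7]
gripper_width: 0.73
gripper_force: 30.0
```

Emit:
move_arm --series '[{"grip":0.55,"xyz":[0,0,-8],"angular":[0,0,0]},{"grip":0.55,"xyz":[0,0,-30],"angular":[0,0,0]},{"grip":0.55,"xyz":[0,0,-65],"angular":[0,0,0]},{"grip":0.55,"xyz":[0,0,-105],"angular":[0,0,0]},{"grip":0.55,"xyz":[0,0,-140],"angular":[0,0,0]},{"grip":0.55,"xyz":[0,0,-160],"angular":[0,0,0]},{"grip":0.55,"xyz":[0,0,-165],"angular":[0,0,0]},{"grip":0.55,"xyz":[0,0,-165],"angular":[0,0,0]}]'

```text
time_s: 23.25
tcp_pos: [0.4775, -0.2533, 0.1954]
ee_rot: [[0.096, -0.995, 0.001], [-0.995, -0.096, 0.0], [-0.0, -0.001, -1.0]]
wrist_force: [-0.0, 0.4, -1.9]
gripper_width: 0.727
gripper_force: 30.0
```

Run:
```python
from h import *
cv2.imwrite("pics/w8.png",wcam())
go(.6413,.097,.20,5.66)
```

```text
t 23.3 p [ 0.477  -0.2531  0.1942] cur -174.5 tilt [-0.0017  0.0011] -> shift [-332.7 -197.3   -5.7] turn -0.0023 j6 16 w 0.728 gf 30.0 F [-0.1  0.6 -0.6]
```

View pics/w8.png

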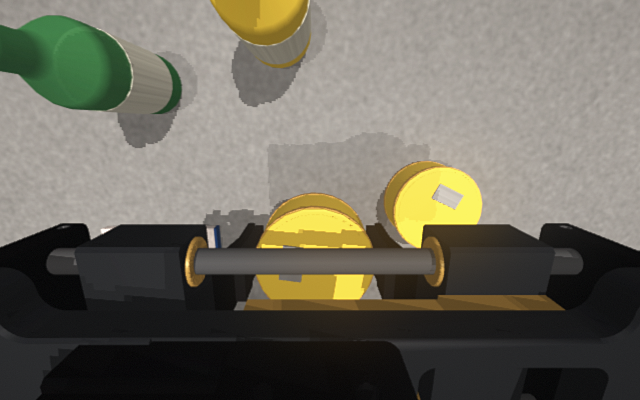

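Emit:
move_arm --series '[{"grip":0.55,"xyz":[-15,-9,0],"angular":[0,0,0]},{"grip":0.55,"xyz":[-50,-30,0],"angular":[0,0,0]},{"grip":0.55,"xyz":[-91,-54,0],"angular":[0,0,0]},{"grip":0.55,"xyz":[-134,-79,0],"angular":[0,0,0]},{"grip":0.55,"xyz":[-177,-105,0],"angular":[0,0,0]},{"grip":0.55,"xyz":[-220,-130,0],"angular":[0,0,0]},{"grip":0.55,"xyz":[-260,-154,0],"angular":[0,0,0]},{"grip":0.55,"xyz":[-296,-175,0],"angular":[0,0,0]},{"grip":0.55,"xyz":[-321,-190,0],"angular":[0,0,0]},{"grip":0.55,"xyz":[-333,-197,0],"angular":[0,0,0]}]'

```text
time_s: 24.3
tcp_pos: [0.6415, 0.0994, 0.192]
ee_rot: [[0.099, -0.995, -0.004], [-0.995, -0.099, -0.001], [0.001, 0.005, -1.0]]
wrist_force: [-0.6, 0.9, -1.5]
gripper_width: 0.727
gripper_force: 30.0
```

Emit:
move_arm --series '[{"grip":0.55,"xyz":[0,0,5],"angular":[0,0,0]},{"grip":0.55,"xyz":[0,0,18],"angular":[0,0,0]},{"grip":0.55,"xyz":[0,0,34],"angular":[0,0,0]},{"grip":0.55,"xyz":[0,0,46],"angular":[0,0,0]},{"grip":0.55,"xyz":[0,0,52],"angular":[0,0,0]},{"grip":0.55,"xyz":[0,0,54],"angular":[0,0,0]},{"grip":0.55,"xyz":[0,0,54],"angular":[0,0,0]}]'

```text
time_s: 25.0
tcp_pos: [0.6417, 0.0966, 0.1412]
ee_rot: [[0.096, -0.995, 0.0], [-0.995, -0.096, -0.0], [0.0, -0.0, -1.0]]
wrist_force: [0.6, -0.0, -1.3]
gripper_width: 0.725
gripper_force: 30.0
```

Run:
```python
from h import *
print("tin front edge",wray(315,206,.198),"expect y",-.2531-.0318)
cv2.imwrite("pics/w9.png",wcam())
go(.6413,.097,.1249,5.66)
```

```text
tin front edge [ 0.48075917 -0.28367673  0.198     ] expect y -0.2849
t 25.05 p [0.6419 0.0968 0.1417] cur -174.5 tilt [0.0009 0.0001] -> shift [-0.2  0.6 16.8] turn -0.002 j6 -17 w 0.723 gf 30.0 F [-0.2 -0.5 -0.9]
```

View pics/w9.png

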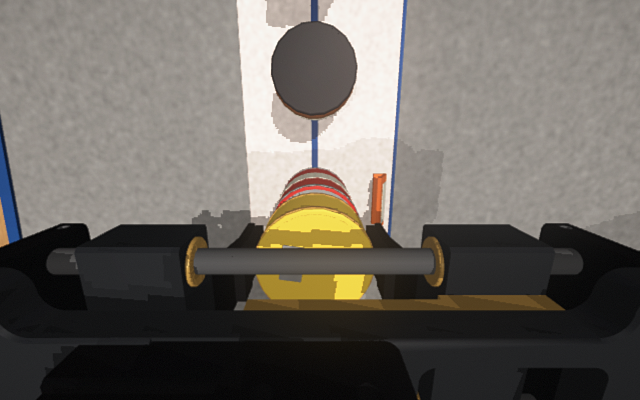

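The tin is aligned over the can: centre column is about 315 for both. Lowering.

Emit:
move_arm --series '[{"grip":0.55,"xyz":[0,0.5,3],"angular":[0,0,0]},{"grip":0.55,"xyz":[0,0.5,8],"angular":[0,0,0]},{"grip":0.55,"xyz":[0,0.5,11],"angular":[0,0,0]},{"grip":0.55,"xyz":[0,0.5,13],"angular":[0,0,0]},{"grip":0.55,"xyz":[0,0.5,14],"angular":[0,0,0]},{"grip":0.55,"xyz":[0,0.5,15],"angular":[0,0,0]},{"grip":0.55,"xyz":[0,0.5,16],"angular":[0,0,0]},{"grip":0.55,"xyz":[0,0.5,16.5],"angular":[0,0,0]},{"grip":0.55,"xyz":[0,0.5,16.5],"angular":[0,0,0]}]'

```text
time_s: 25.95
tcp_pos: [0.6412, 0.097, 0.125]
ee_rot: [[0.097, -0.995, 0.0], [-0.995, -0.097, 0.0], [-0.0, -0.0, -1.0]]
wrist_force: [-0.7, -0.1, -1.2]
gripper_width: 0.723
gripper_force: 30.0
```

Emit:
move_arm --series '[{"grip":0.55,"xyz":[0,0,0.5],"angular":[0,0,0]},{"grip":0.55,"xyz":[0,0,0.7],"angular":[0,0,0]},{"grip":0.55,"xyz":[0,0,0.7],"angular":[0,0,0]}]'

```text
time_s: 26.25
tcp_pos: [0.6413, 0.097, 0.125]
ee_rot: [[0.097, -0.995, 0.001], [-0.995, -0.097, -0.0], [0.0, -0.001, -1.0]]
wrist_force: [-2.8, 0.4, 5.7]
gripper_width: 0.73
gripper_force: 30.0
```

Contact. Releasing and backing off upward.

Emit:
move_arm --series '[{"grip":0.85,"xyz":[0,0,0],"angular":[0,0,0]},{"grip":0.95,"xyz":[0,0,0],"angular":[0,0,0]},{"grip":0.95,"xyz":[0,0,0],"angular":[0,0,0]},{"grip":0.95,"xyz":[0,0,-6],"angular":[0,0,0]},{"grip":0.95,"xyz":[0,0,-20],"angular":[0,0,0]},{"grip":0.95,"xyz":[0,0,-40],"angular":[0,0,0]},{"grip":1,"xyz":[0,0,-65],"angular":[0,0,0]},{"grip":1,"xyz":[0,0,-90],"angular":[0,0,0]},{"grip":1,"xyz":[0,0,-105],"angular":[0,0,0]},{"grip":1,"xyz":[0,0,-110],"angular":[0,0,0]}]'

```text
time_s: 27.25
tcp_pos: [0.6423, 0.0972, 0.2378]
ee_rot: [[0.097, -0.995, 0.006], [-0.995, -0.097, 0.002], [-0.001, -0.006, -1.0]]
wrist_force: [-0.6, 0.5, -1.1]
gripper_width: 0.998
gripper_force: 0.0
```

Emit:
move_arm --series '[{"grip":1,"xyz":[-5,20,0],"angular":[0,0,0]},{"grip":1,"xyz":[-10,50,0],"angular":[0,0,0]},{"grip":1,"xyz":[-15,80,0],"angular":[0,0,0]},{"grip":1,"xyz":[-20,110,0],"angular":[0,0,0]},{"grip":1,"xyz":[-25,140,0],"angular":[0,0,0]},{"grip":1,"xyz":[-28,165,0],"angular":[0,0,0]},{"grip":1,"xyz":[-30,178,0],"angular":[0,0,0]},{"grip":1,"xyz":[-30,180,0],"angular":[0,0,0]},{"grip":1,"xyz":[-30,180,0],"angular":[0,0,0]},{"grip":1,"xyz":[-30,180,0],"angular":[0,0,0]}]'

```text
time_s: 28.25
tcp_pos: [0.4601, 0.1096, 0.234]
ee_rot: [[0.097, -0.995, 0.0], [-0.995, -0.097, -0.0], [0.0, -0.0, -1.0]]
wrist_force: [-0.2, 0.1, -0.4]
gripper_width: 0.998
gripper_force: 0.0
```

Run:
```python
from h import *
a=wcam();b=r.capture("side")["img"][:,:,::-1]
c=r.capture("top")["img"][:,:,::-1]
f=lambda i,s:cv2.resize(i,s,interpolation=cv2.INTER_CUBIC)
cv2.imwrite("pics/final.png",np.vstack([np.hstack([f(b[150:300,260:460],(400,300)),f(c[100:250,220:420],(400,300))]),np.hstack([f(a[:250,:320],(400,300)),f(a,(400,300))])]))
go(.6413,.097,.2)
```

```text
t 28.4 p [0.4598 0.1094 0.2337] cur -174.5 tilt [-0.0004 -0.0004] -> shift [  29.8 -179.5   33.7] turn 0.0 j6 -28 w 0.994 gf 0.0 F [ 0.1 -0.1  0.1]
```

View pics/final.png

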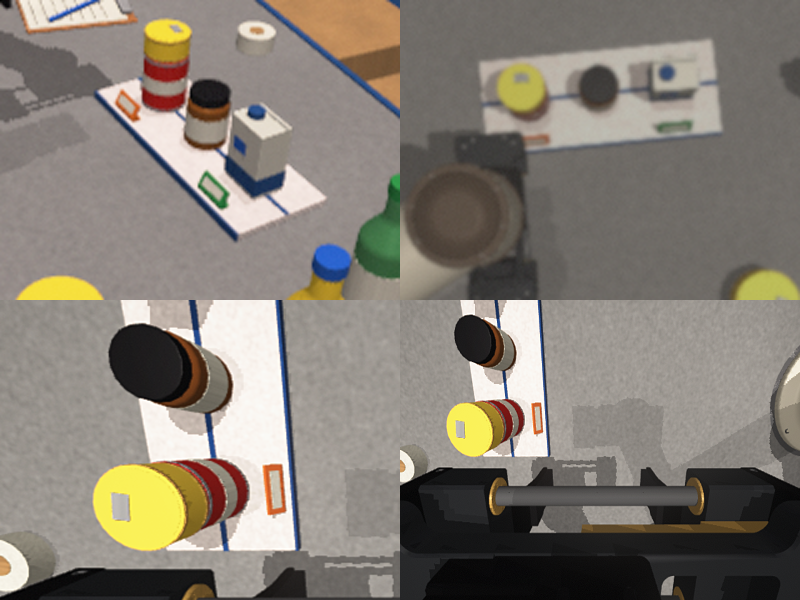

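The montage shows the row standing upright on the line. The tin is central on the can, the carton is square, and the arm is clear. Handing in.

```bash
python3 -c "
from station import r
print(r.finish_job())"
```

```text
the job is handed in; nothing more can be done
None
```

The display is set out and the job is handed in at about 28 s. In the last pictures the can, jar and carton stand upright on the blue line with the tin on the can, and I kept the arm clear of the bottles and clipboard. No verdict came back from the judging.

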